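# Free the seized turn clamp of a shaker and pack the vial box with spacers

### The job

The red winged knob of the shaker's turn clamp is seized with dried buffer: rock it back and forth in small arcs until it breaks free, then turn it anticlockwise to swing the clamp finger well clear of the vial box. Pick the two of the three spacer plates that together best fill the gap between the box lid and the clamp finger without being too thick to pass under it, and stack them flat in the middle of the lid. Swing the finger back to where it was, squarely over the stack; leave the third plate on the bench, and do not disturb the bottles, rack and tub around.

Things in the scene. Friction and masses are not known exactly. Their poses are not given: they have to be found in the camera images.
- shaker: Bench orbital shaker, fixed: white housing, blue front panel facing its -x, platform 240 mm (x) by 270 mm (y), black mat 96 mm above the bench. Origin on the bench under the platform's centre. In this frame the steel clamp post (22 mm thick) stands at (0, -48 mm) and the box's centre at (0, 55 mm). A low aluminium fence, 118 mm up, lines the box's +x and +y sides.
- clamp (a joint): Turn (rad) of the clamp, one rigid piece: red wing on top, steel finger below. 0: finger square over the box, along the shaker's +y; positive: anticlockwise from above, finger swinging off to the shaker's front. Stops at -0.30 and 1.65; a stack is clear of the finger above 1.1. Starts near 0, seized (see clamp_knob). Once free it turns with 0.15 N m and stays where left.
- clamp_knob (a point): On the clamp's axis, 225 mm up, inside the red wing: 76 mm along this frame's y, 16 thick, from 206 to 242 mm up; hub and finger below it. Seized: it turns 0.165 rad each way to a dead stop, most of it against crust (0.7 N m). Full strokes to the stop, anticlockwise then clockwise, by turns, widen the arc (to +0.20, -0.22); after three such pairs, the last clockwise, it is free.
- clamp_pad (a point): Centre of the flat underside of the finger's black rubber pad (22 x 22 mm), 83 mm from the clamp's axis and always 189 mm above the bench; the finger ends 11 mm beyond it. The height of this point above the lid is the gap to be filled (29 to 40.5 mm), less about 1 mm for the finger to pass freely.
- vial_box: Flat square vial box, clear with a blue lid 134 x 134 mm, held in the fence of the shaker. Origin at the centre of the lid's flat top face; axes as the shaker's. The box's height differs from run to run: lid top 148.5 to 160 mm above the bench.
- spacer_red: Red spacer plate, 100 mm (its x) by 50 mm (its y), 10 mm thick, one black pip, lying flat on the bench. Origin at the centre of its underside.
- spacer_yellow: Yellow spacer plate, 100 by 50 mm, 15 mm thick, two black pips. Origin at the centre of its underside.
- spacer_green: Green spacer plate, 100 by 50 mm, 20 mm thick, three black pips. Origin at the centre of its underside.
- vial_rack: Bystander: blue vial rack, 80 x 125 x 36 mm, vials to 62 mm. Origin at the centre of its underside.
- reagent_bottle: Bystander: clear bottle with blue cap, 72 mm across, 150 mm tall. Origin at the centre of its underside.
- amber_bottle: Bystander: amber bottle with blue cap, 56 mm across, 100 mm tall. Origin at the centre of its underside.
- big_bottle: Bystander: larger clear bottle with blue cap, 86 mm across, 175 mm tall. Origin at the centre of its underside.
- dropper_tub: Bystander: yellow tub of droppers, 106 mm across, 166 mm tall. Origin at the centre of its underside.
Things that resemble listed ones, but are neither listed nor needed, are in the scene too. Of the things that look like the spacer_green, the middle-sized one is meant.

How it is judged:
By the outcome, as a careful person would: the job done as asked, in the order asked, and still so for the second after the job is handed in, with the robot touching nothing.
It also fails if it takes over 72 s, if anything falls off the work surface, if the arm or the gripper's body presses on something with over 40 N, if the wrist force passes 120 N, or if a joint passes its speed limit or range.

### The arm

A 6-joint arm with a two-finger parallel gripper is mounted at the origin on the work surface. World frame = base frame: x ahead of the robot, y to its left, z up, the work surface at z = 0. Lengths are in mm, angles in rad, forces in N, time in s.
With the tool pointing down it reaches from about 325 to 875 mm from the base axis. Payload 4.4 kg.
Tool frame: the origin (TCP) lies at the centre of the arm's flange, where the gripper is bolted on; the fingertips stand 173 mm ahead of it and the grasp point (between the pads) lies 155 mm ahead of it; z points along the fingers, y is the line along which they close (so a half turn about z gives the same grasp; the last joint's range is limited). The gripper opens to 85 mm and grips with 20 to 120 N. Pads are 22 mm wide; open, the fingers measure 114 mm over their backs; the gripper's body (76 mm by 85 mm) begins 54 mm behind the grasp point. The pads swing forward as they close: fully open they stand 13 mm farther back than shut.
Start: joints at [1.143, 0.207, 1.542, -0, 1.393, -0.15], TCP at [157.146, 553.113, 404.682] pointing down, gripper open.
Joint ranges: [-2.73, 2.73], [-0.86, 2.22], [0.23, 2.46], [-1.11, 4.25], [0.08, 2.63], [-2.82, 2.82]. Speed limits (rad/s): [2.79, 2.79, 3.14, 3.14, 3.14, 3.14].

### API

Orientations are given as a unit quaternion [w, x, y, z].
In Python, from station import status, viewer, r gives the robot as it stands. The module is installed in compiled form; this text tells all that it offers.
- The arm moves only by the tool send_rows, never from a script. Its argument "rows" is a list that holds one entry, the list of rows, each a list of 5 numbers: the shift along the tool's x, y, z in m, then the turn about the tool's z in rad, then the finger opening in m, from 0 to 0.0854. In form: [[[dx, dy, dz, roll, gripper], ...]]. A call has 1 to 12 rows; each row shifts and turns the commanded pose from where the row before left it, along the tool's axes as they then stand; what a row does not reach is not made up. A row lasts 1/12 s, in which the tool goes at most 41.7 mm and 7.16 degrees, less where a joint would pass 70% of its speed; a pose out of reach is approached as far as the arm can. A call with a gripper value outside its range is refused whole. The fingers move at their own pace and stop on an object; "squeeze" is the grip in N (left out, the last holds). Time passes only in rows, so rows that do not move let the fingers close. It gives the time, the measured TCP pose, the force, the opening and the grip force at its end, in the units of the state.
- status.observe(): the state, without advancing time (a new reading comes with each control period).
- viewer.camera(name): name is "scene" or "top" or "wrist"; returns (picture, depth): 400x640x3 uint8, blue, green, red; 400x640 float32, mm along the optical axis (not along the pixel's ray), 0 where there is no reading.
- viewer.calibration(name): a dict with "fx", "fy", "cx", "cy" (pixels), "extrinsics" (4x4, takes a point from world to camera coordinates). Camera axes: x right, y up, looking along -z (the intrinsics and any distortion apply to the point x, -y, -z); pixel columns grow to the right and rows downward; lengths in mm; the calibration is good to about 2 mm. A picture is of the moment at which its call begins: read the wrist's pose just before it. calibration takes no time and is no camera call; for the wrist camera it gives the pose at the moment of the call.
- r.finish_job(): hands the job in; it is judged then, once.
The state is a dict: "t": time; "q": joint angles; "joint_vel": joint speeds; "tau": joint torques, N m; "position": TCP position; "tcp_rot": TCP orientation; "contact_force": force on the tool from outside, world axes, zero at the start; "moment": the same for the moment, N m; "grip_width": opening from 0.0 (shut) to 1.0 (fully open); "grip_force": force on a finger pad.
Only numpy, scipy, OpenCV 4.12 (cv2) and the standard library are available. Lean on these libraries where they do the work, as an engineer would, in place of code of your own. Each camera call takes 0.05 s, during which the arm holds its last target. There are 200 camera calls.

## Working session

There is one attempt and no reset: what is moved stays moved. The work goes in short steps, Python scripts to look and compute and a tool call to move; the robot and the scene stay as the last step left them, time stands still between calls to the robot, and variables do not carry over. Pictures are saved under pics/ and viewed, at most 10 in all, crops included, and the job is handed in when it is done.

Besides the shell and the picture viewer there is one more tool, called after "Emit:" by a JSON object that holds its "api" and its "payload". send_rows: Moves the arm, as the interface text tells. Its arguments: {"type":"object","properties":{"rows":{"type":"array"},"squeeze":{"type":"number"}},"required":["rows"]}

```bash
mkdir -p pics
cat > h.py <<'E'
import numpy as np, cv2
from station import status, viewer, r
def cam(n,save=None):
    c=viewer.calibration(n); p,d=viewer.camera(n)
    if save: cv2.imwrite('pics/'+save,p)
    return p,d,c
def world(d,c):
    v,u=np.mgrid[0:d.shape[0],0:d.shape[1]]
    P=np.stack([(u-c['cx'])/c['fx']*d,-(v-c['cy'])/c['fy']*d,-d,np.ones_like(d)],-1)
    W=P@np.linalg.inv(np.array(c['extrinsics'])).T
    W=W[...,:3]; W[d==0]=np.nan
    return W
E
python3 - <<'E'
from h import *
for n in ['scene','top']:
    p,d,c=cam(n,n+'1.png'); np.savez(n+'1.npz',p=p,W=world(d,c),d=d)
    print(n,{k:np.round(v,2).tolist() for k,v in c.items()})
s=status.observe(); print(s)
E
```

```text
scene {'fx': 397.52, 'fy': 397.52, 'cx': 317.95, 'cy': 199.24, 'extrinsics': [[-0.64, 0.77, -0.02, 408.29], [-0.46, -0.37, 0.81, 104.65], [0.61, 0.52, 0.59, -1657.12], [0.0, 0.0, 0.0, 1.0]]}
top {'fx': 421.04, 'fy': 421.04, 'cx': 323.41, 'cy': 198.27, 'extrinsics': [[0.0, -1.0, 0.01, -65.61], [0.98, 0.0, 0.18, -582.22], [-0.18, 0.01, 0.98, -1377.87], [0.0, 0.0, 0.0, 1.0]]}
{'t': 0.1, 'q': array([ 1.14348118e+00,  2.07345514e-01,  1.54280327e+00,  1.00999456e-05,
        1.39353301e+00, -1.50492264e-01]), 'joint_vel': array([ 0.0002687 , -0.00190366, -0.00375146,  0.00013681,  0.00038346,
       -0.00110049]), 'tau': array([-1.55402231e-03, -3.84090614e+01, -2.92550004e+01, -2.75220800e-04,
        4.89155515e-03, -1.65083563e-06]), 'position': array([157.01535832, 552.80470369, 403.6391323 ]), 'tcp_rot': array([-3.02364219e-04,  1.37970733e-01,  9.90435755e-01, -9.99866034e-04]), 'contact_force': array([0.55235538, 0.20153994, 0.16682223]), 'moment': array([-0.00964131, -0.00012304,  0.00187772]), 'grip_force': 0.0, 'grip_width': 1.001973247295783}
```

View pics/top1.png

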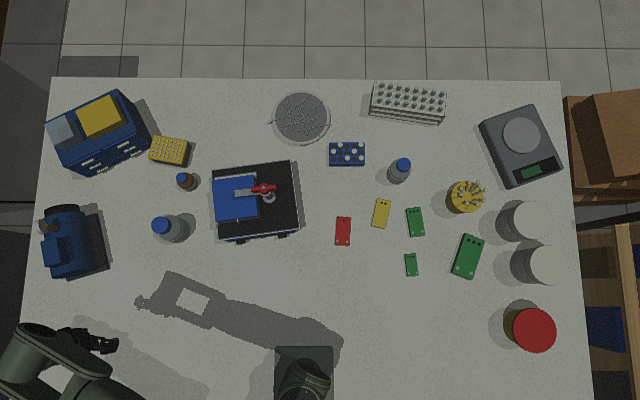

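View pics/scene1.png

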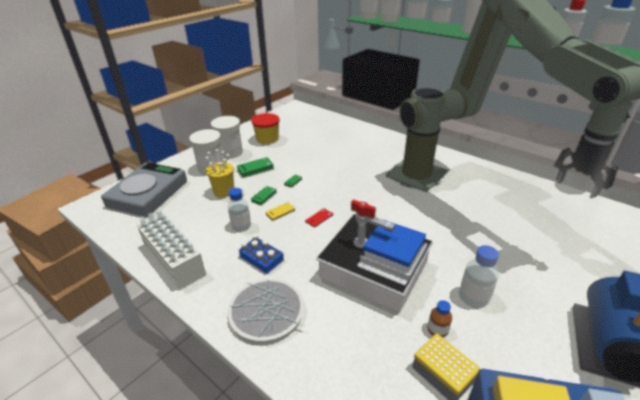

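Top view: the shaker is at (255,200), with the red wing at (263,189) and blue lid at (236,198). The plates are red (343,230) and yellow (381,212). There are three green candidates: (415,222) medium, (411,264) small and (467,256) large. The medium one at (415,222) should be the one meant, so I'll measure all three.

```bash
cat > m.py <<'E'
from h import *
z=np.load('top1.npz'); p,W=z['p'],z['W']
hsv=cv2.cvtColor(p,cv2.COLOR_BGR2HSV)
def seg(lo,hi,box,name,zr=None):
    m=cv2.inRange(hsv,np.array(lo),np.array(hi))>0
    b=np.zeros_like(m); b[box[1]:box[3],box[0]:box[2]]=1; m&=b
    if zr: m&=(W[...,2]>zr[0])&(W[...,2]<zr[1])
    m&=np.isfinite(W[...,2])
    zt=np.median(W[m][:,2]); 
    q=W[m]; q=q[abs(q[:,2]-zt)<8]
    (c,s,a)=cv2.minAreaRect(q[:,:2].astype(np.float32))
    print(name,len(q),'z',zt.round(1),'c',np.round(c,1),'size',np.round(s,1),'ang',round(a,1),'mean',q[:,:2].mean(0).round(1))
seg((0,120,60),(8,255,255),(325,205,360,255),'red')
seg((20,120,60),(35,255,255),(365,190,398,235),'yellow')
seg((45,90,40),(85,255,255),(400,200,432,242),'green mid')
seg((45,90,40),(85,255,255),(400,248,425,282),'green small')
seg((45,90,40),(85,255,255),(440,225,492,285),'green large')
seg((100,120,60),(125,255,255),(205,165,265,230),'lid',(130,170))
seg((0,120,60),(8,255,255),(240,170,285,205),'wing',(200,260))
# platform
m=(W[...,2]>85)&(W[...,2]<103); b=np.zeros_like(m); b[150:245,200:305]=1
q=W[m&b]; print('plat',cv2.minAreaRect(q[:,:2].astype(np.float32)),np.median(q[:,2]))
for u,v in [(300,300),(360,240),(440,200)]: print('bench',W[v,u])
E
python3 m.py
python3 -c "
import cv2
p=cv2.imread('pics/top1.png')
a=cv2.resize(p[190:290,325:500],None,fx=4,fy=4,interpolation=2)
cv2.imwrite('pics/crop1.png',a)"
```

```text
red 376 z 10.3 c [ 477.3 -130.6] size [49.3 98.5] ang 85.7 mean [ 477.5 -130.8]
yellow 370 z 15.5 c [ 539.4 -264.3] size [ 49.6 100.3] ang 76.8 mean [ 539.5 -264. ]
green mid 373 z 20.7 c [ 509.3 -381.6] size [98.2 50.4] ang 7.5 mean [ 508.5 -381. ]
green small 215 z 15.8 c [ 362.4 -362.8] size [72.5 37.4] ang 4.5 mean [ 362.8 -362.6]
green large 814 z 28.8 c [ 390.8 -556.1] size [ 71.9 143.2] ang 68.7 mean [ 390.3 -555.1]
lid 1559 z 157.0 c [564.  218.5] size [133.  133.4] ang 8.4 mean [561.2 221.7]
wing 118 z 241.5 c [579.5 117.4] size [26.8 70.4] ang 18.9 mean [579.1 116.7]
plat ((572.0020751953125, 163.6468048095703), (241.04603576660156, 269.89166259765625), 8.635819435119629) 96.15798256659423
bench [243.0559484   13.76210738   7.92340019]
bench [ 445.43920365 -191.02842431    4.37524452]
bench [ 587.16048438 -475.03577924    5.92552832]
```

View pics/crop1.png

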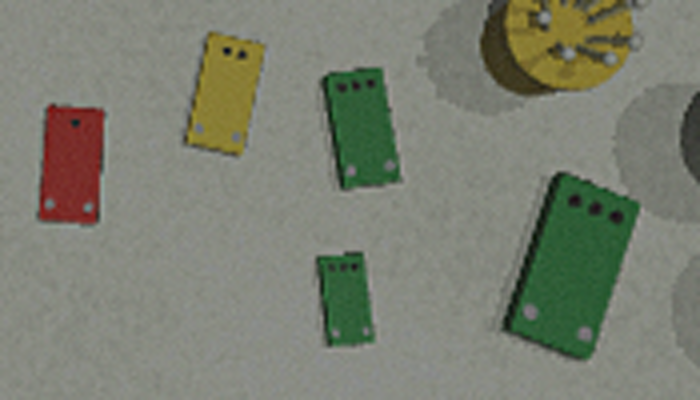

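The crop confirms it: (415,222) measures 98×50×20 with three pips, while the others are 72×37×16 and 143×72×29. The lid is at about 157, so the gap is about 32 and red + green (30 mm) fits. Next I'll approach above the wing.

```bash
cat >> h.py <<'E'
from scipy.spatial.transform import Rotation as R
def rot(s): q=s['tcp_rot']; return R.from_quat([q[1],q[2],q[3],q[0]]).as_matrix()
def head(s=None):
    M=rot(s or status.observe()); return np.degrees(np.arctan2(M[1,1],M[0,1]))
def plan(x,y,z,h,g,n=None):
    """rows to world TCP x,y,z (mm), tool-y heading h (deg, world)"""
    s=status.observe(); p=np.array(s['position']); h0=head(s)
    D=np.array([x,y,z])-p; roll=np.radians(h0-h)
    n=n or int(max(np.ceil(np.linalg.norm(D)/40),np.ceil(abs(roll)/.12),1))
    rows=[]
    for i in range(n):
        a=np.radians(h0)-roll*i/n
        e=D/n/1000; ty=np.array([np.cos(a),np.sin(a)]); tx=np.array([-np.sin(a),np.cos(a)])
        rows.append([round(float(v),4) for v in (e[:2]@tx,e[:2]@ty,-e[2],roll/n,g)])
    print('n',n,'h0',h0.round(1),'D',D.round(1),'q6',s['q'][5].round(2)); print(str(rows).replace(' ',''))
def st():
    s=status.observe(); print(round(s['t'],2),np.round(s['position'],1),'h',head(s).round(2),'F',np.round(s['contact_force'],1),'M',np.round(s['moment'],2),'grip',round(s['grip_width'],3),round(s['grip_force'],1),'q6',s['q'][5].round(2))
E
python3 -c "
from h import *
plan(579,117,480,8.6,.085,16)"
```

```text
n 16 h0 74.1 D [ 422.  -435.8   76.4] q6 -0.15
[[-0.0328,-0.019,-0.0048,0.0715,0.085],[-0.0341,-0.0166,-0.0048,0.0715,0.085],[-0.0352,-0.0141,-0.0048,0.0715,0.085],[-0.0361,-0.0116,-0.0048,0.0715,0.085],[-0.0368,-0.009,-0.0048,0.0715,0.085],[-0.0374,-0.0063,-0.0048,0.0715,0.085],[-0.0377,-0.0036,-0.0048,0.0715,0.085],[-0.0379,-0.0009,-0.0048,0.0715,0.085],[-0.0379,0.0018,-0.0048,0.0715,0.085],[-0.0376,0.0045,-0.0048,0.0715,0.085],[-0.0372,0.0072,-0.0048,0.0715,0.085],[-0.0366,0.0098,-0.0048,0.0715,0.085],[-0.0358,0.0124,-0.0048,0.0715,0.085],[-0.0349,0.0149,-0.0048,0.0715,0.085],[-0.0337,0.0174,-0.0048,0.0715,0.085],[-0.0324,0.0197,-0.0048,0.0715,0.085]]
```

Emit:
{"api": "send_rows", "payload": {"rows": [[[-0.033,-0.019,-0.005,0.0715,0.085],[-0.034,-0.017,-0.005,0.0715,0.085],[-0.035,-0.014,-0.005,0.0715,0.085],[-0.036,-0.012,-0.005,0.0715,0.085],[-0.037,-0.009,-0.005,0.0715,0.085],[-0.037,-0.006,-0.005,0.0715,0.085],[-0.038,-0.004,-0.005,0.0715,0.085],[-0.038,-0.001,-0.005,0.0715,0.085],[-0.038,0.002,-0.005,0.0715,0.085],[-0.038,0.0045,-0.005,0.0715,0.085],[-0.037,0.007,-0.005,0.0715,0.085],[-0.037,0.01,-0.005,0.0715,0.085]]]}}

```text
t: 1.1
position: [474.4, 223.5, 464.5]
tcp_rot: [-0.0, 0.539, 0.842, -0.0]
contact_force: [0.4, 0.3, -0.5]
grip_width: 0.993
grip_force: 0.0
```

Emit:
{"api": "send_rows", "payload": {"rows": [[[-0.036,0.012,-0.005,0.0715,0.085],[-0.035,0.015,-0.005,0.0715,0.085],[-0.034,0.017,-0.005,0.0715,0.085],[-0.032,0.02,-0.005,0.0715,0.085],[0,0,0,0,0.085],[0,0,0,0,0.085]]]}}

```text
t: 1.6
position: [579.9, 114.0, 483.9]
tcp_rot: [-0.001, 0.653, 0.757, -0.0]
contact_force: [-0.5, 0.2, 0.4]
grip_width: 0.997
grip_force: 0.0
```

Run:
```python
from h import *
st()
p,d,c=cam('wrist','w1.png'); W=world(d,c); np.savez('w1.npz',p=p,W=W)
hsv=cv2.cvtColor(p,cv2.COLOR_BGR2HSV)
m=((hsv[...,0]<9)|(hsv[...,0]>172))&(hsv[...,1]>110)&(hsv[...,2]>50)
q=W[m&(W[...,2]>237)&(W[...,2]<250)]
print('wing',len(q),np.median(q[:,2]),cv2.minAreaRect(q[:,:2].astype(np.float32)))
m=cv2.inRange(hsv,(100,120,50),(125,255,255))>0
q=W[m&(W[...,2]>140)&(W[...,2]<170)]
print('lid',len(q),np.median(q[:,2]),np.percentile(q[:,2],[10,90]),cv2.minAreaRect(q[:,:2].astype(np.float32)))
```

```text
1.6 [579.9 114.  483.9] h 8.42 F [-0.5  0.2  0.4] M [0.01 0.05 0.01] grip 0.997 0.0 q6 -0.1
wing 2303 242.96219779847473 ((580.4779052734375, 118.10813903808594), (72.35298156738281, 29.04898452758789), 83.56635284423828)
lid 19430 158.54904606346724 [157.57051293 159.50473812] ((565.5880737304688, 213.33233642578125), (134.51138305664062, 123.52759552001953), 8.443206787109375)
```

View pics/w1.png

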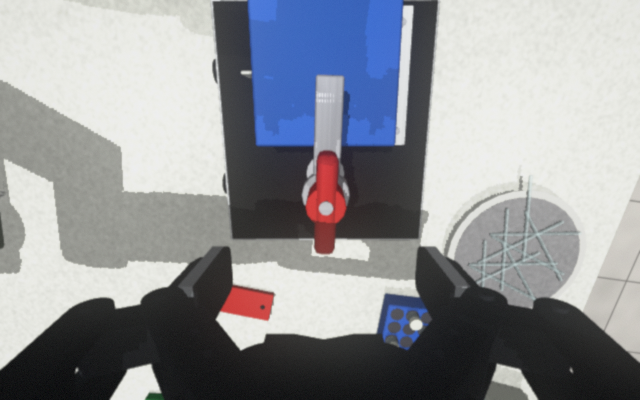

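Wrist view: the wing at (325,200) is in line with the lid, so the clamp is near 0. A round red boss shows at (326,208). I'll check how high that boss stands before choosing the grasp.

Run:
```python
from h import *
z=np.load('w1.npz');W=z['W'];p=z['p']
for v in range(150,256,8): print(v,[(int(np.nan_to_num(W[v,u,2]))) for u in range(300,352,3)])
hsv=cv2.cvtColor(p,cv2.COLOR_BGR2HSV)
m=((hsv[...,0]<9)|(hsv[...,0]>172))&(hsv[...,1]>110)&(hsv[...,2]>50)
e=np.array([np.cos(np.radians(8.64)),np.sin(np.radians(8.64))]);f=np.array([-e[1],e[0]])
for lo in (200,225,238):
    q=W[m&(W[...,2]>lo)&(W[...,2]<250)][:,:2]-[579.2,116.1]
    a,b=q@e,q@f
    for y in range(-40,41,8):
        k=abs(b-y)<4
        if k.sum()>5: print(lo,y,np.percentile(a[k],[2,50,98]).round(1),end=';')
    print()
```

```text
150 [96, 97, 97, 98, 97, 205, 205, 206, 214, 206, 205, 205, 206, 205, 97, 97, 96, 96]
158 [98, 97, 98, 97, 97, 206, 240, 242, 242, 242, 243, 242, 242, 206, 97, 97, 97, 97]
166 [97, 98, 98, 102, 103, 206, 241, 242, 243, 243, 244, 242, 243, 205, 103, 97, 98, 96]
174 [96, 98, 97, 101, 196, 205, 242, 243, 244, 243, 243, 243, 242, 204, 103, 98, 97, 97]
182 [97, 97, 206, 209, 207, 213, 242, 243, 243, 244, 244, 243, 242, 207, 209, 202, 98, 98]
190 [97, 208, 208, 220, 233, 240, 243, 243, 243, 242, 243, 242, 242, 235, 216, 208, 206, 96]
198 [97, 208, 208, 241, 241, 242, 243, 243, 244, 243, 243, 243, 242, 240, 241, 208, 207, 97]
206 [98, 99, 241, 242, 242, 242, 242, 244, 244, 245, 244, 241, 241, 241, 242, 241, 97, 98]
214 [96, 98, 98, 242, 241, 242, 243, 244, 243, 245, 244, 242, 243, 241, 241, 97, 97, 98]
222 [97, 97, 98, 97, 98, 243, 243, 243, 243, 244, 243, 0, 240, 98, 98, 97, 98, 97]
230 [98, 97, 97, 98, 97, 240, 243, 243, 244, 244, 243, 242, 97, 97, 96, 97, 98, 99]
238 [97, 98, 97, 97, 97, 241, 242, 244, 243, 243, 243, 241, 98, 97, 97, 98, 96, 98]
246 [2, 1, 2, 2, 3, 242, 243, 243, 244, 0, 245, 242, 1, 1, 1, 2, 1, 2]
254 [2, 2, 2, 0, 1, 1, 1, 1, 242, 244, 1, 2, 2, 2, 1, 1, 0, 2]
200 -32 [-6.7 -0.   6.7];200 -24 [-6.7  0.   6.8];200 -16 [-6.6  0.8  8.2];200 -8 [-10.7   1.1  13.2];200 0 [-12.9  -2.4  15.3];200 8 [-11.4   1.5  13.7];200 16 [-7.6  1.5  9.5];200 24 [-4.8  2.2  9.3];200 32 [-4.7  2.2  9.2];200 40 [-3.4  2.3  7.8];
225 -32 [-6.7 -0.   6.7];225 -24 [-6.7  0.   6.8];225 -16 [-6.6  0.8  8.2];225 -8 [-10.7   1.1  13.2];225 0 [-12.9  -2.4  15.3];225 8 [-11.4   1.5  13.7];225 16 [-7.3  1.5  9.5];225 24 [-4.8  2.2  9.3];225 32 [-4.7  2.2  9.2];225 40 [-3.5  2.3  7.9];
238 -32 [-6.7 -0.   6.7];238 -24 [-6.7  0.   6.8];238 -16 [-6.6  0.4  8.2];238 -8 [-10.7   1.1  13.2];238 0 [-12.9  -2.4  15.3];238 8 [-11.4   1.5  13.7];238 16 [-6.3  1.5  9.4];238 24 [-4.8  2.2  9.3];238 32 [-4.7  2.2  9.2];238 40 [-3.9  2.3  7.8];
```

The boss (radius ~14) reaches the top, so I'll grip the flat blade off-centre on its -y side, 26 mm from the axis. From there I'll drive it in arcs about the axis.

```bash
python3 -c "
from h import *
plan(584.2,91.8,386,7.2,.05,4)"
```

```text
n 4 h0 8.5 D [  5.2 -23.4 -97.7] q6 -0.1
[[-0.006,0.0004,0.0244,0.0058,0.05],[-0.006,0.0004,0.0244,0.0058,0.05],[-0.006,0.0005,0.0244,0.0058,0.05],[-0.006,0.0005,0.0244,0.0058,0.05]]
```

Emit:
{"api": "send_rows", "payload": {"rows": [[[-0.006,0.0005,0.0244,0.006,0.05],[-0.006,0.0005,0.0244,0.006,0.05],[-0.006,0.0005,0.0244,0.006,0.05],[-0.006,0.0005,0.0244,0.006,0.05],[0,0,0,0,0.03],[0,0,0,0,0.0],[0,0,0,0,0.0],[0,0,0,0,0.0],[0,0,0,0,0.0]]], "squeeze": 100}}

```text
t: 2.4
position: [583.7, 93.3, 388.3]
tcp_rot: [-0.0, 0.661, 0.751, 0.0]
contact_force: [-5.5, 2.2, -0.8]
grip_width: 0.17
grip_force: 99.4
```

```bash
python3 -c "
from h import *
st()"
```

```text
2.4 [583.7  93.3 388.3] h 7.32 F [-5.5  2.2 -0.8] M [0.27 0.53 0.24] grip 0.17 99.4 q6 -0.12
```

Emit:
{"api": "send_rows", "payload": {"rows": [[[0,0.0013,0,-0.05,0],[0,0.0013,0,-0.05,0],[0,0.0013,0,-0.05,0],[0.0001,0.0013,0,-0.05,0],[0,0.0005,0,-0.02,0],[0,0,0,0,0],[0,0,0,0,0]]], "squeeze": 110}}

```text
t: 2.98
position: [588.7, 94.2, 388.3]
tcp_rot: [-0.002, 0.576, 0.817, -0.0]
contact_force: [-9.2, 1.0, 1.4]
grip_width: 0.164
grip_force: 109.5
```

```bash
python3 -c "
from h import *
st()"
```

```text
2.98 [588.7  94.2 388.3] h 19.66 F [-9.2  1.   1.4] M [ 0.25  0.89 -1.15] grip 0.164 109.5 q6 -0.33
```

Emit:
{"api": "send_rows", "payload": {"rows": [[[0,-0.0013,0,0.05,0],[0,-0.0013,0,0.05,0],[0,-0.0013,0,0.05,0],[0,-0.0013,0,0.05,0],[0,-0.0013,0,0.05,0],[0,-0.0013,0,0.05,0],[0,-0.0013,0,0.05,0],[0,-0.0013,0,0.05,0],[0,0,0,0,0],[0,0,0,0,0]]]}}

```text
t: 3.82
position: [579.7, 93.0, 388.3]
tcp_rot: [0.0, 0.724, 0.69, 0.001]
contact_force: [-0.7, 5.2, 0.5]
grip_width: 0.167
grip_force: 110.4
```

```bash
python3 -c "
from h import *
st()"
```

```text
3.82 [579.7  93.  388.3] h -2.78 F [-0.7  5.2  0.5] M [0.55 0.15 1.91] grip 0.167 110.4 q6 0.06
```

Emit:
{"api": "send_rows", "payload": {"rows": [[[0,0.0014,0,-0.055,0],[0,0.0014,0,-0.055,0],[0,0.0014,0,-0.055,0],[0,0.0014,0,-0.055,0],[0,0.0014,0,-0.055,0],[0,0.0014,0,-0.055,0],[0,0.0014,0,-0.055,0],[0,0.0014,0,-0.055,0],[0,0,0,0,0],[0,0,0,0,0]]]}}

```text
t: 4.65
position: [589.4, 93.9, 388.2]
tcp_rot: [-0.003, 0.562, 0.827, 0.0]
contact_force: [-10.5, 4.7, 4.8]
grip_width: 0.166
grip_force: 115.1
```

```bash
python3 -c "
from h import *
st()"
```

```text
4.65 [589.4  93.9 388.2] h 21.68 F [-10.5   4.7   4.8] M [ 0.8   1.15 -2.  ] grip 0.166 115.1 q6 -0.37
```

Emit:
{"api": "send_rows", "payload": {"rows": [[[0,-0.0014,0,0.055,0],[0,-0.0014,0,0.055,0],[0,-0.0014,0,0.055,0],[0,-0.0014,0,0.055,0],[0,-0.0014,0,0.055,0],[0,-0.0014,0,0.055,0],[0,-0.0014,0,0.055,0],[0,-0.0014,0,0.055,0],[0,-0.001,0,0.04,0],[0,0,0,0,0],[0,0,0,0,0]]]}}

```text
t: 5.57
position: [579.1, 92.9, 388.3]
tcp_rot: [0.0, 0.737, 0.676, 0.002]
contact_force: [0.3, 6.3, -1.6]
grip_width: 0.163
grip_force: 116.7
```

```bash
python3 -c "
from h import *
st()"
```

```text
5.57 [579.1  92.9 388.3] h -4.97 F [ 0.3  6.3 -1.6] M [0.78 0.04 2.7 ] grip 0.163 116.7 q6 0.1
```

Emit:
{"api": "send_rows", "payload": {"rows": [[[0,0.0014,0,-0.055,0],[0,0.0014,0,-0.055,0],[0,0.0014,0,-0.055,0],[0,0.0014,0,-0.055,0],[0,0.0014,0,-0.055,0],[0,0.0014,0,-0.055,0],[0,0.0014,0,-0.055,0],[0,0.0014,0,-0.055,0],[0,0.0014,0,-0.055,0],[0,0,0,0,0],[0,0,0,0,0]]]}}

```text
t: 6.48
position: [589.8, 93.9, 388.3]
tcp_rot: [-0.003, 0.555, 0.832, 0.001]
contact_force: [-10.3, 6.6, 4.6]
grip_width: 0.167
grip_force: 113.5
```

```bash
python3 -c "
from h import *
st()"
```

```text
6.48 [589.8  93.9 388.3] h 22.59 F [-10.3   6.6   4.6] M [ 0.95  1.2  -1.79] grip 0.167 113.5 q6 -0.38
```

Emit:
{"api": "send_rows", "payload": {"rows": [[[0,-0.0014,0,0.055,0],[0,-0.0014,0,0.055,0],[0,-0.0014,0,0.055,0],[0,-0.0014,0,0.055,0],[0,-0.0014,0,0.055,0],[0,-0.0014,0,0.055,0],[0,-0.0014,0,0.055,0],[0,-0.0014,0,0.055,0],[0,-0.0014,0,0.055,0],[0,-0.0007,0,0.025,0],[0,0,0,0,0],[0,0,0,0,0]]]}}

```text
t: 7.48
position: [578.2, 92.7, 388.3]
tcp_rot: [-0.001, 0.746, 0.666, 0.002]
contact_force: [-1.7, 7.3, 0.6]
grip_width: 0.166
grip_force: 111.8
```

```bash
python3 -c "
from h import *
st()"
```

```text
7.48 [578.2  92.7 388.3] h -6.48 F [-1.7  7.3  0.6] M [0.91 0.15 2.11] grip 0.166 111.8 q6 0.12
```

Emit:
{"api": "send_rows", "payload": {"rows": [[[0.0001,0.0026,0,-0.1,0],[0.0001,0.0026,0,-0.1,0],[0.0001,0.0026,0,-0.1,0],[0.0001,0.0026,0,-0.1,0],[0.0001,0.0026,0,-0.1,0],[0.0001,0.0026,0,-0.1,0],[0,0,0,0,0]]]}}

```text
t: 8.07
position: [592.3, 95.1, 388.2]
tcp_rot: [-0.003, 0.517, 0.856, 0.001]
contact_force: [-10.4, 6.4, 4.9]
grip_width: 0.163
grip_force: 109.5
```

```bash
python3 -c "
from h import *
st()"
```

```text
8.07 [592.3  95.1 388.2] h 27.78 F [-10.4   6.4   4.9] M [ 1.04  1.12 -0.3 ] grip 0.163 109.5 q6 -0.47
```

It's free: only a light moment at 0.33 rad. I'll continue the swing to about 1.35.

Emit:
{"api": "send_rows", "payload": {"rows": [[[0.0001,0.0026,0,-0.1,0],[0.0001,0.0026,0,-0.1,0],[0.0001,0.0026,0,-0.1,0],[0.0001,0.0026,0,-0.1,0],[0.0001,0.0026,0,-0.1,0],[0.0001,0.0026,0,-0.1,0],[0.0001,0.0026,0,-0.1,0],[0.0001,0.0026,0,-0.1,0],[0.0001,0.0026,0,-0.1,0],[0.0001,0.0026,0,-0.1,0],[0,0,0,0,0]]]}}

```text
t: 8.98
position: [605.7, 114.9, 388.2]
tcp_rot: [-0.003, 0.043, 0.999, 0.001]
contact_force: [-11.2, 2.9, 5.6]
grip_width: 0.163
grip_force: 109.7
```

Emit:
{"api": "send_rows", "payload": {"rows": [[[0,0,0,0,0.05],[0,0,0,0,0.05],[0,0,0,0,0.05],[0,0,-0.03,0,0.07],[0,0,-0.03,0,0.07],[0,0,-0.03,0,0.07],[0,0,0,0,0.07]]]}}

```text
t: 9.57
position: [609.0, 113.4, 486.3]
tcp_rot: [0.008, 0.046, 0.999, 0.001]
contact_force: [1.1, -0.1, 1.5]
grip_width: 0.822
grip_force: 0.0
```

Run:
```python
from h import *
st()
plan(477.5,-130.7,260,85.7,.07)
p,d,c=cam('wrist'); W=world(d,c)
hsv=cv2.cvtColor(p,cv2.COLOR_BGR2HSV)
m=((hsv[...,0]<9)|(hsv[...,0]>172))&(hsv[...,1]>110)&(hsv[...,2]>50)
q=W[m&(W[...,2]>237)&(W[...,2]<250)]; q=q[np.hypot(q[:,0]-580,q[:,1]-117)<50][:,:2]
e=np.linalg.eigh(np.cov(q.T))[1][:,1]; print('wing heading',np.degrees(np.arctan2(e[1],e[0]))%180, q.mean(0))
m=cv2.inRange(hsv,(100,120,50),(125,255,255))>0
q=W[m&(W[...,2]>140)&(W[...,2]<170)]; print('lid z',np.median(q[:,2]),cv2.minAreaRect(q[:,:2].astype(np.float32)))
q=W[(W[...,2]>90)&(W[...,2]<103)]; print('mat z',np.median(q[:,2]))
```

```text
9.57 [609.  113.4 486.3] h 84.77 F [ 1.1 -0.1  1.5] M [ 0.03  0.01 -0.  ] grip 0.822 0.0 q6 -1.44
n 9 h0 84.8 D [-131.5 -244.1 -226.3] q6 -1.44
[[0.0121,-0.0283,0.0251,-0.0018,0.07],[0.0121,-0.0283,0.0251,-0.0018,0.07],[0.0122,-0.0283,0.0251,-0.0018,0.07],[0.0122,-0.0283,0.0251,-0.0018,0.07],[0.0123,-0.0283,0.0251,-0.0018,0.07],[0.0123,-0.0282,0.0251,-0.0018,0.07],[0.0124,-0.0282,0.0251,-0.0018,0.07],[0.0124,-0.0282,0.0251,-0.0018,0.07],[0.0125,-0.0282,0.0251,-0.0018,0.07]]
wing heading 174.15497890485466 [578.75137822 116.89683634]
lid z 158.55393153227521 ((564.6283569335938, 218.01419067382812), (133.04591369628906, 133.29579162597656), 8.561505317687988)
mat z 97.87424962720172
```

Clamp is at 1.32 rad. Lid re-measured at 157 after correcting by the mat reading, so the gap is 32 and red + green stands. I'll fetch green first to go underneath, with red on top; the first hop passes over red's area at safe height.

Run:
```python
from h import *
plan(508.9,-381.3,250,97.5,.07,14)
```

```text
n 14 h0 84.8 D [ -99.8 -494.7 -233.2] q6 -1.44
[[0.0039,-0.0358,0.0167,-0.0159,0.07],[0.0044,-0.0358,0.0167,-0.0159,0.07],[0.005,-0.0357,0.0167,-0.0159,0.07],[0.0056,-0.0356,0.0167,-0.0159,0.07],[0.0061,-0.0355,0.0167,-0.0159,0.07],[0.0067,-0.0354,0.0167,-0.0159,0.07],[0.0073,-0.0353,0.0167,-0.0159,0.07],[0.0078,-0.0352,0.0167,-0.0159,0.07],[0.0084,-0.0351,0.0167,-0.0159,0.07],[0.0089,-0.0349,0.0167,-0.0159,0.07],[0.0095,-0.0348,0.0167,-0.0159,0.07],[0.01,-0.0346,0.0167,-0.0159,0.07],[0.0106,-0.0345,0.0167,-0.0159,0.07],[0.0111,-0.0343,0.0167,-0.0159,0.07]]
```

Run:
```python
from h import *
z=np.load('top1.npz');W=z['W']
for n,(a,b,c,d) in {'tub':(440,172,495,222),'bottle':(380,150,418,190)}.items():
    q=W[b:d,a:c].reshape(-1,3); q=q[q[:,2]>60]
    print(n,len(q),np.nanpercentile(q,[1,50,99],axis=0).round(0).tolist())
    print(' nearest to green finger back (516,-438):',np.hypot(q[:,0]-516,q[:,1]+438).min().round(0),' to green ctr:',np.hypot(q[:,0]-509,q[:,1]+381).min().round(0))
```

```text
tub 914 [[532.0, -581.0, 66.0], [579.0, -530.0, 109.0], [629.0, -484.0, 171.0]]
 nearest to green finger back (516,-438): 62.0  to green ctr: 116.0
bottle 420 [[643.0, -353.0, 62.0], [668.0, -313.0, 108.0], [706.0, -287.0, 155.0]]
 nearest to green finger back (516,-438): 164.0  to green ctr: 144.0
```

Emit:
{"api": "send_rows", "payload": {"rows": [[[0.004,-0.036,0.0167,-0.016,0.07],[0.0045,-0.036,0.0167,-0.016,0.07],[0.005,-0.036,0.0167,-0.016,0.07],[0.0055,-0.0355,0.0167,-0.016,0.07],[0.006,-0.0355,0.0167,-0.016,0.07],[0.0065,-0.0355,0.0167,-0.016,0.07],[0.007,-0.0355,0.0167,-0.016,0.065],[0.008,-0.035,0.0167,-0.016,0.065],[0.0085,-0.035,0.0167,-0.016,0.065],[0.009,-0.035,0.0167,-0.016,0.065],[0,0,0,0,0.065]]]}}

```text
t: 10.53
position: [534.1, -245.8, 305.5]
tcp_rot: [-0.003, -0.032, 0.999, 0.0]
contact_force: [-0.3, -0.1, -0.1]
grip_width: 0.763
grip_force: 0.0
```

Run:
```python
from h import *
st()
p,d,c=cam('wrist','w2.png'); W=world(d,c)
hsv=cv2.cvtColor(p,cv2.COLOR_BGR2HSV)
m=(cv2.inRange(hsv,(45,80,30),(85,255,255))>0)
for i in range(1): pass
k,l,s,ce=cv2.connectedComponentsWithStats(m.astype(np.uint8))
for i in range(1,k):
    if s[i,4]>300:
        q=W[l==i]; q=q[np.isfinite(q[:,0])]; zt=np.percentile(q[:,2],70); t=q[abs(q[:,2]-zt)<4]
        print(ce[i].round(),zt.round(1),cv2.minAreaRect(t[:,:2].astype(np.float32)))
plan(508.9,-381.3,250,97.5,.065)
```

```text
10.53 [ 534.1 -245.8  305.5] h 93.63 F [-0.3 -0.1 -0.1] M [ 0.07 -0.01  0.02] grip 0.763 0.0 q6 -2.21
[184.  10.] 17.4 ((394.37164306640625, -360.22955322265625), (12.994863510131836, 37.65995788574219), 3.512040138244629)
[164. 158.] 22.2 ((509.7578125, -381.2352294921875), (98.30615997314453, 49.64072036743164), 7.6511311531066895)
n 4 h0 93.7 D [ -26.1 -137.8  -56.9] q6 -2.21
[[0.0087,-0.034,0.0142,-0.0168,0.065],[0.0093,-0.0338,0.0142,-0.0168,0.065],[0.0099,-0.0337,0.0142,-0.0168,0.065],[0.0104,-0.0335,0.0142,-0.0168,0.065]]
```

The wrist measurement agrees: green at (509.5,-381.3), 98×50. Descending to grasp it.

Emit:
{"api": "send_rows", "payload": {"rows": [[[0.0087,-0.034,0.014,-0.017,0.065],[0.0093,-0.034,0.014,-0.017,0.065],[0.0099,-0.034,0.014,-0.017,0.065],[0.0104,-0.033,0.014,-0.017,0.065],[0,0,0.025,0,0.065],[0,0,0.025,0,0.065],[0,0,0.02,0,0.065],[0,0,0,0,0.065]]], "squeeze": 50}}

```text
t: 11.25
position: [510.1, -376.1, 178.9]
tcp_rot: [-0.003, -0.069, 0.998, 0.004]
contact_force: [-2.0, 1.2, -0.9]
grip_width: 0.76
grip_force: 0.0
```

Run:
```python
from h import *
st()
```

```text
11.25 [ 510.1 -376.1  178.9] h 97.9 F [-2.   1.2 -0.9] M [ 0.02 -0.04  0.05] grip 0.76 0.0 q6 -2.48
```

Emit:
{"api": "send_rows", "payload": {"rows": [[[0.001,-0.005,0,0,0.065],[0,0,0,0,0.05],[0,0,0,0,0.04],[0,0,0,0,0.04],[0,0,0,0,0.04],[0,0,0,0,0.04]]]}}

```text
t: 11.75
position: [512.5, -384.3, 186.6]
tcp_rot: [0.002, -0.069, 0.998, -0.002]
contact_force: [1.2, 0.6, 6.4]
grip_width: 0.56
grip_force: 52.4
```

Run:
```python
from h import *
st()
```

```text
11.75 [ 512.5 -384.3  186.6] h 97.92 F [1.2 0.6 6.4] M [ 0.11 -0.06 -0.  ] grip 0.56 52.4 q6 -2.49
```

The arm was still settling and the grip is too shallow, so I'll reopen, go 9 mm lower and regrip.

Emit:
{"api": "send_rows", "payload": {"rows": [[[0,0,0,0,0.062],[0,0.002,0,0,0.062],[0,0,0.005,0,0.062],[0,0,0.004,0,0.062],[0,0,0,0,0.062],[0,0,0,0,0.062]]]}}

```text
t: 12.25
position: [510.7, -381.1, 173.9]
tcp_rot: [-0.001, -0.069, 0.998, 0.001]
contact_force: [0.2, 0.2, -0.8]
grip_width: 0.73
grip_force: 0.0
```

Run:
```python
from h import *
st()
p,d,c=cam('wrist','w3.png'); W=world(d,c)
hsv=cv2.cvtColor(p,cv2.COLOR_BGR2HSV)
m=(cv2.inRange(hsv,(45,80,30),(85,255,255))>0)
q=W[m&(W[...,2]>12)&(W[...,2]<30)];q=q[np.hypot(q[:,0]-509,q[:,1]+381)<70];print(len(q),cv2.minAreaRect(q[:,:2].astype(np.float32)))
```

```text
12.25 [ 510.7 -381.1  173.9] h 97.92 F [ 0.2  0.2 -0.8] M [ 0.06 -0.06 -0.  ] grip 0.73 0.0 q6 -2.49
19119 ((503.73583984375, -387.78759765625), (85.55823516845703, 51.803314208984375), 7.893836498260498)
```

View pics/w3.png

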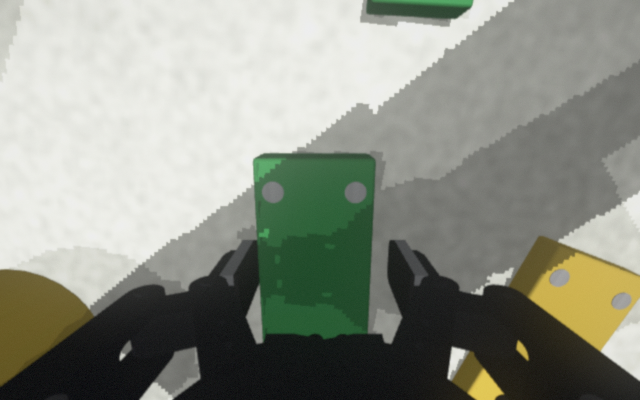

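Fingers straddle the green plate (centre ~315,245), with the pads beside it at 250 and 390. Closing and lifting now.

Emit:
{"api": "send_rows", "payload": {"rows": [[[0,0,0,0,0.045],[0,0,0,0,0.04],[0,0,0,0,0.04],[0,0,0,0,0.04],[0,0,-0.02,0,0.04],[0,0,-0.04,0,0.04],[0,0,-0.04,0,0.04],[0,0,-0.04,0,0.04],[0,0,-0.03,0,0.04]]], "squeeze": 60}}

```text
t: 13.05
position: [511.3, -381.6, 348.2]
tcp_rot: [0.001, -0.069, 0.998, -0.001]
contact_force: [1.2, -0.9, -0.6]
grip_width: 0.568
grip_force: 64.0
```

Run:
```python
from h import *
st()
plan(564.3,218.2,390,8.6,.04,18)
```

```text
13.05 [ 511.3 -381.6  348.2] h 97.92 F [ 1.2 -0.9 -0.6] M [-0.04 -0.14 -0.03] grip 0.568 64.0 q6 -2.49
n 18 h0 97.9 D [ 53.  599.8  41.8] q6 -2.49
[[-0.0075,0.0326,-0.0023,0.0866,0.04],[-0.0047,0.0331,-0.0023,0.0866,0.04],[-0.0018,0.0334,-0.0023,0.0866,0.04],[0.0011,0.0334,-0.0023,0.0866,0.04],[0.004,0.0332,-0.0023,0.0866,0.04],[0.0069,0.0327,-0.0023,0.0866,0.04],[0.0097,0.032,-0.0023,0.0866,0.04],[0.0124,0.0311,-0.0023,0.0866,0.04],[0.015,0.0299,-0.0023,0.0866,0.04],[0.0176,0.0285,-0.0023,0.0866,0.04],[0.02,0.0268,-0.0023,0.0866,0.04],[0.0222,0.025,-0.0023,0.0866,0.04],[0.0243,0.023,-0.0023,0.0866,0.04],[0.0262,0.0208,-0.0023,0.0866,0.04],[0.0279,0.0185,-0.0023,0.0866,0.04],[0.0294,0.016,-0.0023,0.0866,0.04],[0.0307,0.0134,-0.0023,0.0866,0.04],[0.0317,0.0107,-0.0023,0.0866,0.04]]
```

Emit:
{"api": "send_rows", "payload": {"rows": [[[-0.0075,0.0326,-0.01,0.0866,0.04],[-0.0047,0.0331,-0.01,0.0866,0.04],[-0.0018,0.0334,-0.01,0.0866,0.04],[0.0011,0.0334,-0.01,0.0866,0.04],[0.004,0.0332,-0.01,0.0866,0.04],[0.0069,0.0327,-0.01,0.0866,0.04],[0.0097,0.032,-0.01,0.0866,0.04],[0.0124,0.0311,-0.01,0.0866,0.04],[0.015,0.0299,-0.01,0.0866,0.04],[0.0176,0.0285,-0.01,0.0866,0.04],[0.02,0.0268,0,0.0866,0.04],[0.0222,0.025,0,0.0866,0.04]]]}}

```text
t: 14.05
position: [546.2, 20.0, 445.5]
tcp_rot: [0.0, 0.437, 0.899, 0.0]
contact_force: [0.2, 0.3, -1.6]
grip_width: 0.567
grip_force: 64.0
```

Emit:
{"api": "send_rows", "payload": {"rows": [[[0.0243,0.023,0,0.0866,0.04],[0.0262,0.0208,0,0.0866,0.04],[0.0279,0.0185,0,0.0866,0.04],[0.0294,0.016,0,0.0866,0.04],[0.0307,0.0134,0,0.0866,0.04],[0.0317,0.0107,0,0.0866,0.04],[0,0,0,0,0.04],[0,0,0,0,0.04]]]}}

```text
t: 14.72
position: [563.6, 220.0, 443.9]
tcp_rot: [-0.001, 0.65, 0.76, -0.001]
contact_force: [-0.9, -0.4, -1.9]
grip_width: 0.568
grip_force: 64.0
```

Run:
```python
from h import *
st()
plan(564.3,218.2,345,8.6,.04,4)
```

```text
14.72 [563.6 220.  443.9] h 8.84 F [-0.9 -0.4 -1.9] M [ 0.    0.03 -0.01] grip 0.568 64.0 q6 0.08
n 4 h0 8.8 D [  0.7  -1.8 -98.9] q6 0.08
[[-0.0005,0.0001,0.0247,0.0011,0.04],[-0.0005,0.0001,0.0247,0.0011,0.04],[-0.0005,0.0001,0.0247,0.0011,0.04],[-0.0005,0.0001,0.0247,0.0011,0.04]]
```

Emit:
{"api": "send_rows", "payload": {"rows": [[[-0.0015,0,0.03,0,0.04],[0,0,0.03,0,0.04],[0,0,0.025,0,0.04],[0,0,0.015,0,0.04],[0,0,0.003,0,0.04],[0,0,0,0,0.04],[0,0,0,0,0.04],[0,0,0,0,0.04]]]}}

```text
t: 15.38
position: [565.2, 216.5, 344.2]
tcp_rot: [0.001, 0.652, 0.758, 0.001]
contact_force: [-0.2, 0.2, -1.6]
grip_width: 0.566
grip_force: 63.9
```

Run:
```python
from h import *
st()
```

```text
15.38 [565.2 216.5 344.2] h 8.58 F [-0.2  0.2 -1.6] M [-0.06 -0.05 -0.01] grip 0.566 63.9 q6 0.07
```

Emit:
{"api": "send_rows", "payload": {"rows": [[[0.0015,-0.0005,0.003,0,0.04],[0,0,0.003,0,0.04],[0,0,0.003,0,0.04],[0,0,0.002,0,0.04],[0,0,0.001,0,0.04],[0,0,0,0,0.04],[0,0,0,0,0.04]]]}}

```text
t: 15.97
position: [563.8, 218.3, 332.3]
tcp_rot: [0.0, 0.652, 0.758, 0.0]
contact_force: [-3.9, -1.5, 8.5]
grip_width: 0.566
grip_force: 65.0
```

Run:
```python
from h import *
st()
```

```text
15.97 [563.8 218.3 332.3] h 8.62 F [-3.9 -1.5  8.5] M [-0.2   0.81 -0.02] grip 0.566 65.0 q6 0.08
```

Contact on the lid at TCP z 332 puts the lid at ~157–158, as expected. Releasing slowly and rising.

Emit:
{"api": "send_rows", "payload": {"rows": [[[0,0,0,0,0.054],[0,0,0,0,0.06],[0,0,0,0,0.066],[0,0,-0.02,0,0.068],[0,0,-0.04,0,0.068],[0,0,-0.04,0,0.068],[0,0,-0.02,0,0.068],[0,0,0,0,0.068]]]}}

```text
t: 16.63
position: [565.1, 218.6, 457.5]
tcp_rot: [0.004, 0.652, 0.758, 0.005]
contact_force: [0.6, -0.0, 1.2]
grip_width: 0.794
grip_force: 0.0
```

Run:
```python
from h import *
st()
p,d,c=cam('wrist','w4.png'); W=world(d,c)
hsv=cv2.cvtColor(p,cv2.COLOR_BGR2HSV)
m=(cv2.inRange(hsv,(45,80,30),(85,255,255))>0)
q=W[m&(W[...,2]>165)&(W[...,2]<190)];print(len(q),np.median(q[:,2]),cv2.minAreaRect(q[:,:2].astype(np.float32)))
A=np.c_[q[:,:2]-q[:,:2].mean(0),np.ones(len(q))];print('slope',np.linalg.lstsq(A,q[:,2],rcond=None)[0])
p,d,c=cam('top'); W=world(d,c); hsv=cv2.cvtColor(p,cv2.COLOR_BGR2HSV)
m=(cv2.inRange(hsv,(100,120,50),(125,255,255))>0); q=W[m&(W[...,2]>140)&(W[...,2]<170)]
print('lid top-cam',np.median(q[:,2]),cv2.minAreaRect(q[:,:2].astype(np.float32)))
plan(477.5,-130.7,470,85.7,.068)
```

```text
16.63 [565.1 218.6 457.5] h 8.61 F [ 0.6 -0.   1.2] M [ 0.02 -0.04  0.05] grip 0.794 0.0 q6 0.08
6339 178.58736810344263 ((563.9141845703125, 218.6419677734375), (49.20491409301758, 99.27788543701172), 8.69730281829834)
slope [-1.47534971e-03 -2.08045015e-03  1.78567897e+02]
lid top-cam 151.15917958353498 ((749.6705322265625, 287.90673828125), (543.611328125, 1168.8199462890625), 17.047592163085938)
n 12 h0 8.6 D [ -86.4 -349.    19. ] q6 0.08
[[-0.0277,-0.0115,-0.0016,-0.1121,0.068],[-0.0262,-0.0145,-0.0016,-0.1121,0.068],[-0.0244,-0.0173,-0.0016,-0.1121,0.068],[-0.0223,-0.02,-0.0016,-0.1121,0.068],[-0.02,-0.0223,-0.0016,-0.1121,0.068],[-0.0173,-0.0244,-0.0016,-0.1121,0.068],[-0.0145,-0.0262,-0.0016,-0.1121,0.068],[-0.0115,-0.0277,-0.0016,-0.1121,0.068],[-0.0083,-0.0288,-0.0016,-0.1121,0.068],[-0.005,-0.0295,-0.0016,-0.1121,0.068],[-0.0017,-0.0299,-0.0016,-0.1121,0.068],[0.0017,-0.0299,-0.0016,-0.1121,0.068]]
```

Green is flat and centred (563.9,218.6; lid 564.5,218.2). Now to the red plate.

Emit:
{"api": "send_rows", "payload": {"rows": [[[-0.0277,-0.0115,0,-0.112,0.068],[-0.0262,-0.0145,0,-0.112,0.068],[-0.0244,-0.0173,0,-0.112,0.068],[-0.0223,-0.02,0,-0.112,0.068],[-0.02,-0.0223,0,-0.112,0.068],[-0.0173,-0.0244,0,-0.112,0.068],[-0.0145,-0.0262,0,-0.112,0.068],[-0.0115,-0.0277,0.01,-0.112,0.068],[-0.0083,-0.0288,0.02,-0.112,0.068],[-0.005,-0.0295,0.03,-0.112,0.068],[-0.0017,-0.0299,0.03,-0.112,0.068],[0.0017,-0.0299,0.03,-0.112,0.068]]]}}

```text
t: 17.73
position: [475.7, -129.9, 328.3]
tcp_rot: [-0.002, 0.035, 0.999, 0.001]
contact_force: [0.3, -0.4, -0.5]
grip_width: 0.798
grip_force: 0.0
```

Emit:
{"api": "send_rows", "payload": {"rows": [[[0,0,0.03,0,0.064],[0,0,0.03,0,0.064],[0,0,0,0,0.064],[0,0,0,0,0.064],[0,0,0,0,0.064]]]}}

```text
t: 18.15
position: [477.6, -128.9, 271.8]
tcp_rot: [-0.0, 0.038, 0.999, 0.0]
contact_force: [0.5, 0.2, -0.1]
grip_width: 0.749
grip_force: 0.0
```

Run:
```python
from h import *
st()
p,d,c=cam('wrist','w5.png'); W=world(d,c)
hsv=cv2.cvtColor(p,cv2.COLOR_BGR2HSV)
m=((hsv[...,0]<9)|(hsv[...,0]>172))&(hsv[...,1]>110)&(hsv[...,2]>50)
q=W[m&(W[...,2]>3)&(W[...,2]<20)];q=q[np.hypot(q[:,0]-477,q[:,1]+131)<80];print(len(q),np.median(q[:,2]),cv2.minAreaRect(q[:,:2].astype(np.float32)))
plan(477.5,-130.7,180,85.7,.064)
```

```text
18.15 [ 477.6 -128.9  271.8] h 85.64 F [ 0.5  0.2 -0.1] M [-0.03 -0.03 -0.01] grip 0.749 0.0 q6 -1.93
7221 11.884813561846386 ((477.5496520996094, -130.50486755371094), (48.76103210449219, 98.82634735107422), 85.54049682617188)
n 3 h0 85.6 D [ -0.7  -1.6 -92.9] q6 -1.93
[[0.0002,-0.0006,0.031,-0.0003,0.064],[0.0002,-0.0006,0.031,-0.0003,0.064],[0.0002,-0.0006,0.031,-0.0003,0.064]]
```

Emit:
{"api": "send_rows", "payload": {"rows": [[[0,-0.0018,0.03,0,0.062],[0,0,0.03,0,0.062],[0,0,0.025,0,0.06],[0,0,0.01,0,0.06],[0,0,0.005,0,0.06],[0,0,0,0,0.06],[0,0,0,0,0.06],[0,0,0,0,0.06]]]}}

```text
t: 18.87
position: [478.5, -131.3, 173.5]
tcp_rot: [0.002, 0.038, 0.999, -0.001]
contact_force: [-0.6, -0.5, -0.1]
grip_width: 0.704
grip_force: 0.0
```

Run:
```python
from h import *
st()
```

```text
18.87 [ 478.5 -131.3  173.5] h 85.63 F [-0.6 -0.5 -0.1] M [ 0.05 -0.05  0.01] grip 0.704 0.0 q6 -1.94
```

Lower 2 mm and close.

Emit:
{"api": "send_rows", "payload": {"rows": [[[0.001,0.0005,0.002,0,0.06],[0,0,0,0,0.055],[0,0,0,0,0.045],[0,0,0,0,0.04],[0,0,0,0,0.04],[0,0,0,0,0.04]]]}}

```text
t: 19.37
position: [476.8, -130.4, 170.9]
tcp_rot: [0.001, 0.038, 0.999, -0.0]
contact_force: [-1.9, 1.8, 6.6]
grip_width: 0.565
grip_force: 65.7
```

Run:
```python
from h import *
st()
```

```text
19.37 [ 476.8 -130.4  170.9] h 85.61 F [-1.9  1.8  6.6] M [ 0.26  0.22 -0.02] grip 0.565 65.7 q6 -1.94
```

Emit:
{"api": "send_rows", "payload": {"rows": [[[0,0,-0.02,0,0.04],[0,0,-0.04,0,0.04],[0,0,-0.04,0,0.04],[0,0,-0.04,0,0.04],[0,0,-0.04,0,0.04],[0,0,-0.03,0,0.04],[0,0,0,0,0.04]]]}}

```text
t: 19.95
position: [478.4, -131.2, 388.0]
tcp_rot: [0.007, 0.038, 0.999, -0.003]
contact_force: [0.5, 0.1, -0.9]
grip_width: 0.559
grip_force: 62.5
```

Run:
```python
from h import *
st()
plan(564.3,218.4,455,8.6,.04,13)
```

```text
19.95 [ 478.4 -131.2  388. ] h 85.62 F [ 0.5  0.1 -0.9] M [-0.   -0.03 -0.02] grip 0.559 62.5 q6 -1.94
n 13 h0 85.6 D [ 85.9 349.6  67. ] q6 -1.94
[[-0.0045,0.0273,-0.0052,0.1034,0.04],[-0.0017,0.0276,-0.0052,0.1034,0.04],[0.0012,0.0277,-0.0052,0.1034,0.04],[0.004,0.0274,-0.0052,0.1034,0.04],[0.0068,0.0268,-0.0052,0.1034,0.04],[0.0096,0.026,-0.0052,0.1034,0.04],[0.0122,0.0249,-0.0052,0.1034,0.04],[0.0147,0.0235,-0.0052,0.1034,0.04],[0.017,0.0218,-0.0052,0.1034,0.04],[0.0192,0.02,-0.0052,0.1034,0.04],[0.0212,0.0179,-0.0052,0.1034,0.04],[0.0229,0.0156,-0.0052,0.1034,0.04],[0.0244,0.0131,-0.0052,0.1034,0.04]]
```

Emit:
{"api": "send_rows", "payload": {"rows": [[[-0.0045,0.0273,-0.013,0.1034,0.04],[-0.0017,0.0276,-0.013,0.1034,0.04],[0.0012,0.0277,-0.013,0.1034,0.04],[0.004,0.0274,-0.013,0.1034,0.04],[0.0068,0.0268,-0.013,0.1034,0.04],[0.0096,0.026,-0.01,0.1034,0.04],[0.0122,0.0249,0,0.1034,0.04],[0.0147,0.0235,0,0.1034,0.04],[0.017,0.0218,0,0.1034,0.04],[0.0192,0.02,0,0.1034,0.04],[0.0212,0.0179,0,0.1034,0.04],[0.0229,0.0156,0,0.1034,0.04]]]}}

```text
t: 20.95
position: [555.5, 193.8, 453.8]
tcp_rot: [-0.0, 0.614, 0.789, -0.0]
contact_force: [1.0, 0.2, 0.4]
grip_width: 0.563
grip_force: 62.5
```

Emit:
{"api": "send_rows", "payload": {"rows": [[[0.0244,0.0131,0,0.1034,0.04],[0,0,0,0,0.04],[0,0,0.02,0,0.04],[0,0,0.025,0,0.04],[0,0,0.02,0,0.04],[0,0,0.005,0,0.04],[0,0,0,0,0.04],[0,0,0,0,0.04],[0,0,0,0,0.04]]]}}

```text
t: 21.7
position: [562.8, 219.2, 386.4]
tcp_rot: [0.001, 0.652, 0.758, 0.001]
contact_force: [-0.3, -0.2, -1.0]
grip_width: 0.567
grip_force: 62.5
```

Run:
```python
from h import *
st()
plan(564.3,218.4,356,8.6,.04,4)
```

```text
21.7 [562.8 219.2 386.4] h 8.59 F [-0.3 -0.2 -1. ] M [ 0.01  0.01 -0.02] grip 0.567 62.5 q6 0.08
n 4 h0 8.6 D [  1.5  -0.8 -30.4] q6 0.08
[[-0.0003,0.0003,0.0076,-0.0,0.04],[-0.0003,0.0003,0.0076,-0.0,0.04],[-0.0003,0.0003,0.0076,-0.0,0.04],[-0.0003,0.0003,0.0076,-0.0,0.04]]
```

Emit:
{"api": "send_rows", "payload": {"rows": [[[-0.0006,0.0007,0.012,0,0.04],[-0.0006,0.0007,0.012,0,0.04],[0,0,0.007,0,0.04],[0,0,0.002,0,0.04],[0,0,0.001,0,0.04],[0,0,0.001,0,0.04],[0,0,0,0,0.04],[0,0,0,0,0.04]]]}}

```text
t: 22.37
position: [564.0, 218.4, 350.0]
tcp_rot: [0.0, 0.652, 0.758, 0.0]
contact_force: [-0.0, 0.3, -0.7]
grip_width: 0.569
grip_force: 62.5
```

Run:
```python
from h import *
st()
```

```text
22.37 [564.  218.4 350. ] h 8.6 F [-0.   0.3 -0.7] M [-0.03  0.02 -0.05] grip 0.569 62.5 q6 0.08
```

Emit:
{"api": "send_rows", "payload": {"rows": [[[0,0,0.001,0,0.04],[0,0,0.0007,0,0.04],[0,0,0,0,0.04],[0,0,0,0,0.04]]]}}

```text
t: 22.7
position: [563.8, 218.3, 347.9]
tcp_rot: [0.0, 0.652, 0.758, 0.0]
contact_force: [0.5, 0.9, -0.7]
grip_width: 0.566
grip_force: 62.5
```

Run:
```python
from h import *
st()
```

```text
22.7 [563.8 218.3 347.9] h 8.59 F [ 0.5  0.9 -0.7] M [-0.01 -0.03 -0.03] grip 0.566 62.5 q6 0.08
```

Emit:
{"api": "send_rows", "payload": {"rows": [[[0,0,0.001,0,0.04],[0,0,0.0005,0,0.04],[0,0,0,0,0.04],[0,0,0,0,0.04]]]}}

```text
t: 23.03
position: [563.9, 218.4, 347.5]
tcp_rot: [0.0, 0.652, 0.758, 0.0]
contact_force: [-2.2, -0.6, 5.1]
grip_width: 0.569
grip_force: 64.0
```

Run:
```python
from h import *
st()
```

```text
23.03 [563.9 218.4 347.5] h 8.6 F [-2.2 -0.6  5.1] M [-0.12  0.46 -0.02] grip 0.569 64.0 q6 0.08
```

Contact. Releasing, rising, and checking the stack.

Emit:
{"api": "send_rows", "payload": {"rows": [[[0,0,0,0,0.053],[0,0,0,0,0.058],[0,0,0,0,0.066],[0,0,-0.02,0,0.068],[0,0,-0.04,0,0.068],[0,0,-0.04,0,0.068],[0,0,-0.03,0,0.068],[0,0,0,0,0.068],[0,0,0,0,0.068]]]}}

```text
t: 23.78
position: [564.3, 218.5, 479.5]
tcp_rot: [0.002, 0.652, 0.758, 0.003]
contact_force: [0.4, 0.4, -0.9]
grip_width: 0.796
grip_force: 0.0
```

Run:
```python
from h import *
st()
p,d,c=cam('wrist','w6.png'); W=world(d,c)
hsv=cv2.cvtColor(p,cv2.COLOR_BGR2HSV)
m=((hsv[...,0]<9)|(hsv[...,0]>172))&(hsv[...,1]>110)&(hsv[...,2]>50)
q=W[m&(W[...,2]>175)&(W[...,2]<200)];q=q[np.hypot(q[:,0]-564,q[:,1]-218)<70];print('red',len(q),np.median(q[:,2]),cv2.minAreaRect(q[:,:2].astype(np.float32)))
A=np.c_[q[:,:2]-q[:,:2].mean(0),np.ones(len(q))];print('slope',np.linalg.lstsq(A,q[:,2],rcond=None)[0])
m2=(cv2.inRange(hsv,(45,80,30),(85,255,255))>0); g=W[m2&(W[...,2]>150)&(W[...,2]<195)]; print('green visible',len(g))
b=W[(cv2.inRange(hsv,(100,120,50),(125,255,255))>0)&(W[...,2]>145)&(W[...,2]<165)]; print('lid',np.median(b[:,2]))
f=W[(hsv[...,1]<60)&(W[...,2]>195)&(W[...,2]<212)]; print('finger z',len(f),np.median(f[:,2]))
q=W[m&(W[...,2]>237)&(W[...,2]<250)]; q=q[np.hypot(q[:,0]-580,q[:,1]-117)<55][:,:2]
if len(q)>50:
  e=np.linalg.eigh(np.cov(q.T))[1][:,1]; print('wing',len(q),np.degrees(np.arctan2(e[1],e[0]))%180,q.mean(0))
a=np.radians(174.2); print('grasp pt',580.3-26*np.cos(a),117-26*np.sin(a))
plan(579.5+26*np.cos(np.radians(-5.8)),117+26*np.sin(np.radians(-5.8)),470,84.2,.06)
```

```text
23.78 [564.3 218.5 479.5] h 8.6 F [ 0.4  0.4 -0.9] M [ 0.02  0.02 -0.01] grip 0.796 0.0 q6 0.08
red 5801 188.57730617274962 ((564.2430419921875, 216.4420623779297), (48.78160095214844, 99.6926040649414), 8.596303939819336)
slope [ 1.54905316e-04 -3.79325834e-04  1.88576533e+02]
green visible 73
lid 158.5550995288246
finger z 1729 205.63788438625664
wing 1148 1.419961741809601 [570.78283498 123.96683899]
grasp pt 606.1668984295485 114.3725362732434
n 11 h0 8.6 D [  41.5 -104.    -6.8] q6 0.08
[[-0.0099,0.0023,0.0006,-0.12,0.06],[-0.0101,0.0011,0.0006,-0.12,0.06],[-0.0102,-0.0001,0.0006,-0.12,0.06],[-0.0101,-0.0013,0.0006,-0.12,0.06],[-0.0099,-0.0025,0.0006,-0.12,0.06],[-0.0095,-0.0037,0.0006,-0.12,0.06],[-0.009,-0.0048,0.0006,-0.12,0.06],[-0.0083,-0.0058,0.0006,-0.12,0.06],[-0.0076,-0.0068,0.0006,-0.12,0.06],[-0.0067,-0.0076,0.0006,-0.12,0.06],[-0.0058,-0.0084,0.0006,-0.12,0.06]]
```

View pics/w6.png

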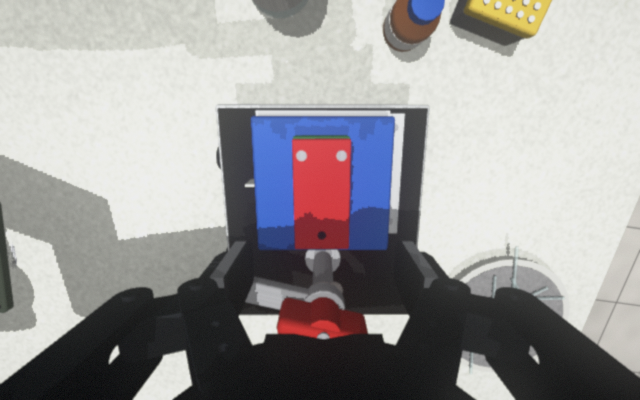

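The stack is flat (slope <0.001), 30.0 mm above the lid reading and centred. The finger at (280,292) is well clear. Back to the wing.

Emit:
{"api": "send_rows", "payload": {"rows": [[[-0.0099,0.0023,0,-0.12,0.06],[-0.0101,0.0011,0,-0.12,0.06],[-0.0102,-0.0001,0,-0.12,0.06],[-0.0101,-0.0013,0,-0.12,0.06],[-0.0099,-0.0025,0,-0.12,0.06],[-0.0095,-0.0037,0,-0.12,0.06],[-0.009,-0.0048,0,-0.12,0.06],[-0.0083,-0.0058,0,-0.12,0.06],[-0.0076,-0.0068,0,-0.12,0.06],[-0.0067,-0.0076,0,-0.12,0.06],[-0.0058,-0.0084,0,-0.12,0.06],[0,0,0,0,0.06]]]}}

```text
t: 24.83
position: [605.6, 112.8, 473.1]
tcp_rot: [-0.002, 0.05, 0.999, -0.001]
contact_force: [0.1, 0.5, -0.6]
grip_width: 0.705
grip_force: 0.0
```

Emit:
{"api": "send_rows", "payload": {"rows": [[[0,0,0,0,0.055],[0,0,0,0,0.055]]]}}

```text
t: 25.0
position: [605.1, 114.7, 474.7]
tcp_rot: [-0.002, 0.052, 0.999, 0.0]
contact_force: [-0.3, -0.1, 0.5]
grip_width: 0.643
grip_force: 0.0
```

Run:
```python
from h import *
st()
plan(605.6,114.6,387,84.6,.055,5)
```

```text
25.0 [605.1 114.7 474.7] h 84.09 F [-0.3 -0.1  0.5] M [ 0.02 -0.01 -0.02] grip 0.643 0.0 q6 -1.42
n 5 h0 84.1 D [  0.5  -0.1 -87.7] q6 -1.42
[[-0.0001,-0.0,0.0175,-0.0018,0.055],[-0.0001,-0.0,0.0175,-0.0018,0.055],[-0.0001,-0.0,0.0175,-0.0018,0.055],[-0.0001,-0.0,0.0175,-0.0018,0.055],[-0.0001,-0.0,0.0175,-0.0018,0.055]]
```

Emit:
{"api": "send_rows", "payload": {"rows": [[[0,0,0.02,0,0.055],[0,0,0.025,0,0.055],[0,0,0.025,0,0.055],[0,0,0.016,0,0.05],[0,0,0,0,0.05],[0,0,0,0,0.03],[0,0,0,0,0],[0,0,0,0,0],[0,0,0,0,0],[0,0,0,0,0]]], "squeeze": 80}}

```text
t: 25.83
position: [605.9, 114.7, 392.8]
tcp_rot: [0.002, 0.05, 0.999, 0.0]
contact_force: [-0.7, 1.3, 4.7]
grip_width: 0.167
grip_force: 80.5
```

Run:
```python
from h import *
st()
```

```text
25.83 [605.9 114.7 392.8] h 84.23 F [-0.7  1.3  4.7] M [ 0.1   0.08 -0.01] grip 0.167 80.5 q6 -1.42
```

Emit:
{"api": "send_rows", "payload": {"rows": [[[0.0001,-0.0026,0,0.1,0],[0.0001,-0.0026,0,0.1,0],[0.0001,-0.0026,0,0.1,0],[0.0001,-0.0026,0,0.1,0],[0.0001,-0.0026,0,0.1,0],[0.0001,-0.0026,0,0.1,0],[0,0,0,0,0]]]}}

```text
t: 26.42
position: [599.9, 100.3, 392.8]
tcp_rot: [0.001, 0.345, 0.938, 0.001]
contact_force: [1.7, 3.6, 5.1]
grip_width: 0.169
grip_force: 80.5
```

Run:
```python
from h import *
st()
```

```text
26.42 [599.9 100.3 392.8] h 49.59 F [1.7 3.6 5.1] M [ 0.28 -0.02  0.31] grip 0.169 80.5 q6 -0.84
```

Emit:
{"api": "send_rows", "payload": {"rows": [[[0.0001,-0.0026,0,0.1,0],[0.0001,-0.0026,0,0.1,0],[0.0001,-0.0026,0,0.1,0],[0.0001,-0.0026,0,0.1,0],[0.0001,-0.0026,0,0.1,0],[0.0001,-0.0026,0,0.1,0],[0.0001,-0.0026,0,0.1,0],[0,-0.0003,0,0.013,0],[0,0,0,0,0],[0,0,0,0,0]]]}}

```text
t: 27.25
position: [584.1, 91.5, 392.7]
tcp_rot: [0.001, 0.649, 0.761, 0.001]
contact_force: [-1.2, 2.1, 6.4]
grip_width: 0.167
grip_force: 80.8
```

Run:
```python
from h import *
st()
```

```text
27.25 [584.1  91.5 392.7] h 9.04 F [-1.2  2.1  6.4] M [ 0.18  0.45 -0.04] grip 0.167 80.8 q6 -0.15
```

Emit:
{"api": "send_rows", "payload": {"rows": [[[0,0,0,0,0.03],[0,0,0,0,0.05],[0,0,0,0,0.055],[0,0,-0.02,0,0.06],[0,0,-0.04,0,0.06],[0,0,-0.04,0,0.06],[-0.03,0,-0.03,0,0.06],[-0.03,0,0,0,0.06],[0,0,0,0,0.06],[0,0,0,0,0.06]]]}}

```text
t: 28.08
position: [593.3, 30.9, 519.8]
tcp_rot: [-0.0, 0.65, 0.76, 0.0]
contact_force: [-1.1, 0.2, -0.2]
grip_width: 0.702
grip_force: 0.0
```

Run:
```python
from h import *
st()
p,d,c=cam('wrist','w7.png'); W=world(d,c)
hsv=cv2.cvtColor(p,cv2.COLOR_BGR2HSV)
m=((hsv[...,0]<9)|(hsv[...,0]>172))&(hsv[...,1]>110)&(hsv[...,2]>50)
q=W[m&(W[...,2]>175)&(W[...,2]<200)];q=q[np.hypot(q[:,0]-564,q[:,1]-218)<70];print('red',len(q),np.median(q[:,2]),cv2.minAreaRect(q[:,:2].astype(np.float32)))
q=W[m&(W[...,2]>237)&(W[...,2]<250)]; q=q[np.hypot(q[:,0]-580,q[:,1]-117)<55][:,:2]
e=np.linalg.eigh(np.cov(q.T))[1][:,1]; print('wing',len(q),np.degrees(np.arctan2(e[1],e[0]))%180,q.mean(0))
```

```text
28.08 [593.3  30.9 519.8] h 8.85 F [-1.1  0.2 -0.2] M [ 0.   -0.03 -0.05] grip 0.702 0.0 q6 -0.25
red 986 188.4810353339105 ((569.7855224609375, 179.71139526367188), (48.80259323120117, 26.172378540039062), 8.543370246887207)
wing 2243 99.15286725111926 [580.26775507 117.05737184]
```

View pics/w7.png

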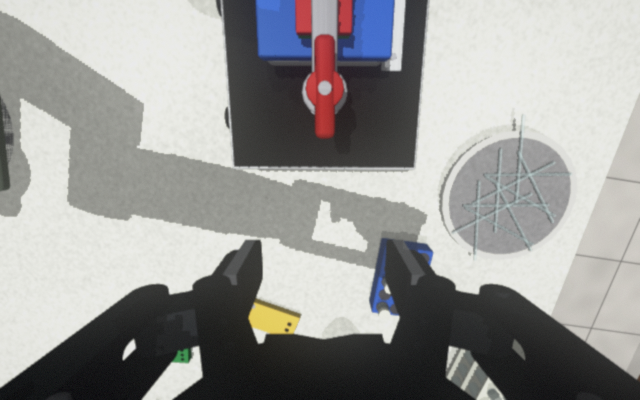

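The finger at (325,25) lies square over the red-topped stack: wing within 0.01 rad of zero, stack angle unchanged, yellow still on the bench. Handing in.

```bash
python3 -c "
from h import *
print(r.finish_job())"
```

```text
the job is handed in; nothing more can be done
None
```

I freed the clamp, stacked the green and red plates (30 mm in a gap of about 32 mm) on the middle of the lid, and swung the finger back squarely over them. The yellow plate stayed on the bench, and I handed the job in at 28 s, with no verdict returned.

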